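# Rack the hand stamps in reverse order

## Robot

A 7-joint arm with a two-finger parallel gripper is mounted at the origin on the work surface. World frame = base frame: x ahead of the robot, y to its left, z up, the work surface at z = 0. Lengths are in m, angles in rad, forces in N, time in s.
With the tool pointing down it reaches from about 0.4 to 0.875 m from the base axis. Payload 19.3 kg.
Tool frame: the origin (TCP) lies midway between the tips of the shut fingers; the grasp point (between the pads) lies 19 mm behind it (bot.tcp_to_grasp is the distance from the TCP to the grasp point, in m); z points along the fingers, y is the direction in which the jaws open and shut (so a half turn about z gives the same grasp; the last joint's range is limited). The gripper opens to 85 mm and grips with 20 to 120 N. Pads are 22 mm wide; open, the fingers measure 114 mm over their backs; the gripper's body (76 mm by 85 mm) begins 54 mm behind the grasp point. The pads swing forward as they close: fully open they stand 13 mm farther back than shut.
Start: joints at [-1.335, 0.521, -0.036, 1.599, 0.021, 1.021, -0.113], TCP at [0.188, 0.596, 0.231] pointing down, gripper open.
Joint ranges: [-2.91, 2.91], [-0.3, 2.13], [-1.5, 1.42], [0.17, 2.43], [-1.26, 4.41], [0.16, 1.93], [-2.52, 2.52]. Speed limits (rad/s): [1.89, 1.89, 2.39, 2.39, 3.01, 3.01, 3.01].

## Interface

Orientations are given as [roll, pitch, yaw] about the fixed x, y, z axes, in that order (R = Rz(yaw) Ry(pitch) Rx(roll)).
In Python, from workcell import bot gives the robot as it stands. The module is installed in compiled form; this text tells all that it offers.
- The arm moves only by the tool drive_tool, never from a script. Its argument "series" is a list of rows, each a list of 5 numbers: the opening in per cent of the stroke, from 0 (shut) to 100 (fully open), then the shift along the world's x, y, z in m, then the turn about the world's z in rad. A call has 1 to 12 rows; each row shifts and turns the pose as measured when the row begins; what a row does not reach is not made up. A row lasts 1/10 s, in which the tool goes at most 50 mm and 8.59 degrees, less where a joint would pass 70% of its speed; a pose out of reach is approached as far as the arm can. A call with a gripper value outside its range is refused whole. The fingers move at their own pace and stop on an object; "newtons" is the grip in N (left out, the last holds). Time passes only in rows, so rows that do not move let the fingers close. It gives the time, the measured TCP pose, the force and the opening at its end, in the units of the state.
- bot.observe(): the state, without advancing time (a new reading comes with each control period).
- bot.grab_frame(name): name is "scene" or "top" or "wrist"; returns the picture (400x640x3 uint8, red, green, blue); there is no depth.
- bot.camera_info(name): a dict with "fx", "fy", "cx", "cy" (pixels), "cam_to_world" (4x4, takes a point from camera to world coordinates). Camera axes: x right, y down, z forward; pixel columns grow to the right and rows downward; lengths in m; the calibration is good to about 2 mm. A picture is of the moment at which its call begins: read the wrist's pose just before it. camera_info takes no time and is no camera call; for the wrist camera it gives the pose at the moment of the call.
- bot.job_done(): hands the job in, once; it reports no verdict.
Trained networks look in the newest picture that a camera, given by its name, has taken for a name from the list of things; names that differ only in an ending like _2 or _b are one class to them, and where a whole thing is asked for, a point or a joint stands for the part that bears it (a point fixed in the world has none). Each returns a list of dicts, best first, with "conf" (0 to 1); they miss things now and then, are a little off and sometimes report something else, mostly with a low value. They report only what shows in the picture. A call takes as long as a camera call.
- bot.masks_of(camera, target): "mask" (400x640 bool, what is visible of it) and "point" ([column, row] in pixels, amid what is visible of it).
The state is a dict: "clock": time; "qpos": joint angles; "qd": joint speeds; "joint_efforts": joint torques, N m; "position": TCP position; "tool_rot": TCP orientation; "force": force on the tool from outside, world axes, zero at the start; "moment": the same for the moment, N m; "grip_width": finger opening in m.
Only numpy, scipy, OpenCV 4.12 (cv2) and the standard library are available. Lean on these libraries where they do the work, as an engineer would, in place of code of your own. Each camera call takes 0.05 s, during which the arm holds its last target.

## Task

Homework marking is finished: move the four hand stamps from their ink pads on the wooden board to the white rack, one in each pocket, in reverse order, so that the last comes first next time. Counted from the black end of each, the first stamp of the board goes into the last pocket of the rack, the second into the third, the third into the second, and the last into the first. Leave each standing upright on the floor of its pocket, and let none tip over on the way.

Things in the scene. Friction and masses are not known exactly. Their poses are not given: they have to be found in the camera images.
- stamp_red: the red hand stamp, loose, round, upright, 76 mm tall, about 70 g: a wooden foot (black rubber under it) of diameter 34 mm and 18 mm high, carrying an upright red handle of diameter 22 mm from 18 to 76 mm. Origin at the centre of its underside, z up along the handle. At the start it stands in the middle of the ink pad of its own colour
- stamp_blue: the blue hand stamp, loose, round, upright, 76 mm tall, about 70 g: a wooden foot (black rubber under it) of diameter 34 mm and 18 mm high, carrying an upright blue handle of diameter 22 mm from 18 to 76 mm. Origin at the centre of its underside, z up along the handle. At the start it stands in the middle of the ink pad of its own colour
- stamp_green: the green hand stamp, loose, round, upright, 76 mm tall, about 70 g: a wooden foot (black rubber under it) of diameter 34 mm and 18 mm high, carrying an upright green handle of diameter 22 mm from 18 to 76 mm. Origin at the centre of its underside, z up along the handle. At the start it stands in the middle of the ink pad of its own colour
- stamp_yellow: the yellow hand stamp, loose, round, upright, 76 mm tall, about 70 g: a wooden foot (black rubber under it) of diameter 34 mm and 18 mm high, carrying an upright yellow handle of diameter 22 mm from 18 to 76 mm. Origin at the centre of its underside, z up along the handle. At the start it stands in the middle of the ink pad of its own colour
- pad_red: the red ink pad, fixed on the pad board: dark steel tin 48 x 48 mm with a red pad, origin at the centre of its underside (8 mm above the table), pad surface 10 mm above that, rim 12 mm. It shows for good where in the row the red stamp stood
- pad_blue: the blue ink pad, fixed on the pad board: dark steel tin 48 x 48 mm with a blue pad, origin at the centre of its underside (8 mm above the table), pad surface 10 mm above that, rim 12 mm. It shows for good where in the row the blue stamp stood
- pad_green: the green ink pad, fixed on the pad board: dark steel tin 48 x 48 mm with a green pad, origin at the centre of its underside (8 mm above the table), pad surface 10 mm above that, rim 12 mm. It shows for good where in the row the green stamp stood
- pad_yellow: the yellow ink pad, fixed on the pad board: dark steel tin 48 x 48 mm with a yellow pad, origin at the centre of its underside (8 mm above the table), pad surface 10 mm above that, rim 12 mm. It shows for good where in the row the yellow stamp stood
- pad_board: fixed light-wood board, 222 x 60 x 8 mm, the four ink pads in a row along its x axis at x = 78, 26, -26 and -78 mm, in an order that varies. A black block (18 x 60 mm, 26 mm high, at x = 120 mm) marks its +x end. Origin: centre of its underside on the table, z up. It lies left or right of the white rack, turned any way round
- stamp_rack: fixed white rack, 212 x 56 mm, turned any way round; four empty pockets in a row along its x axis, centred at x = 78, 26, -26, -78 mm, y = 0, each 48 x 48 mm inside, floor 4 mm above the table, walls 4 mm thick, their tops 22 mm above the table. A black block (18 x 56 mm, 26 mm high, at x = 115 mm) marks its +x end. Origin: centre of its underside on the table, z up

How it is judged:
By the outcome, as a careful person would: the job done as asked, in the order asked, and still so for the second after the job is handed in, with the robot touching nothing.
It also fails if it takes over 99 s, if anything falls off the work surface, if the arm or the gripper's body presses on something with over 40 N, if the wrist force passes 120 N, or if a joint passes its speed limit or range.

## Working session

There is one attempt and no reset: what is moved stays moved. The work goes in short steps, Python scripts to look and compute and a tool call to move; the robot and the scene stay as the last step left them, time stands still between calls to the robot, and variables do not carry over. Pictures are saved under pics/ and viewed, and the job is handed in when it is done.

Besides the shell and the picture viewer there is one more tool, called as name([rows], argument=value, ...), one row to a line, values as JSON. drive_tool: Moves the arm, as the interface text tells. Its arguments: {"type":"object","properties":{"series":{"type":"array","items":{"type":"array","items":{"type":"number"}}},"newtons":{"type":"number"}},"required":["series"]}

```bash
mkdir -p pics
python3 - <<'E'
from workcell import bot
import cv2
s=bot.observe();print({k:s[k] for k in("clock","position","tool_rot","grip_width","force")},bot.tcp_to_grasp)
for n in("top","scene"):
    im=bot.grab_frame(n);cv2.imwrite(f"pics/{n}0.png",im[:,:,::-1])
    print(n,bot.camera_info(n))
E
```

```text
{'clock': 0.0, 'position': array([0.1880828 , 0.59565922, 0.23071063]), 'tool_rot': array([-3.14041943e+00,  7.45197641e-05,  2.83575025e+00]), 'grip_width': 0.08517750978254984, 'force': array([ 0.2630974 ,  0.49030106, -0.96809794])} 0.0187
top {'fx': 501.95496837017157, 'fy': 501.95496837017157, 'cx': 324.2050629504392, 'cy': 202.8086045131528, 'cam_to_world': array([[-0.02872547, -0.99766227,  0.06200679,  0.47890041],
       [-0.99954175,  0.02807637, -0.01131446,  0.00648851],
       [ 0.00954708, -0.06230339, -0.99801159,  1.10466404],
       [ 0.        ,  0.        ,  0.        ,  1.        ]])}
scene {'fx': 401.08057174076373, 'fy': 401.08057174076373, 'cx': 322.2831090290671, 'cy': 196.40551460792284, 'cam_to_world': array([[-0.15753196,  0.85019264, -0.50235064,  0.92387438],
       [ 0.98748245,  0.13156213, -0.08700474,  0.04909333],
       [-0.00788047, -0.50976846, -0.86027554,  0.69935143],
       [ 0.        ,  0.        ,  0.        ,  1.        ]])}
```

View pics/top0.png

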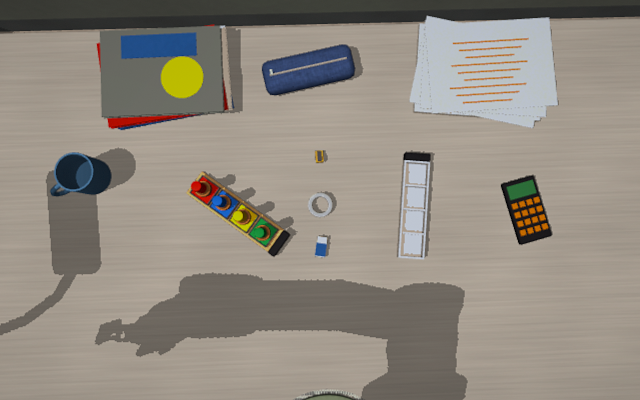

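View pics/scene0.png

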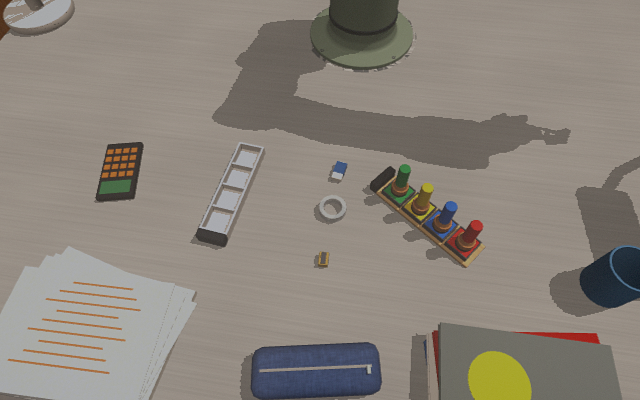

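```bash
cat > h.py <<'E'
from workcell import bot
import numpy as np, cv2
def ray(n,px,z,ci=None):
    c=ci or bot.camera_info(n);T=c["cam_to_world"]
    d=T[:3,:3]@np.array([(px[0]-c["cx"])/c["fx"],(px[1]-c["cy"])/c["fy"],1.])
    o=T[:3,3];return (o+d*(z-o[2])/d[2])
def proj(n,p):
    c=bot.camera_info(n);T=c["cam_to_world"];q=T[:3,:3].T@(np.asarray(p)-T[:3,3])
    return c["fx"]*q[0]/q[2]+c["cx"],c["fy"]*q[1]/q[2]+c["cy"]
E
python3 - <<'E'
from h import *
for n in("top","scene"):
    bot.grab_frame(n)
    for t in("pad_board","stamp_rack","stamp_red","stamp_blue","stamp_green","stamp_yellow"):
        r=bot.masks_of(n,t)
        for k in r[:2]:
            m=k["mask"];ys,xs=np.nonzero(m)
            rr=cv2.minAreaRect(np.stack([xs,ys],1).astype(np.float32))
            print(n,t,round(k["conf"],2),m.sum(),np.round(k["point"]),np.round(rr[0],1),np.round(rr[1],1),round(rr[2],1))
            if k is r[0]: np.save(f"m_{n}_{t}.npy",m)
print(bot.observe()["clock"])
E
python3 - <<'E'
import cv2
a=cv2.imread("pics/top0.png")
l=cv2.resize(a[165:265,180:300],None,fx=5,fy=5,interpolation=cv2.INTER_CUBIC)
r=cv2.resize(a[145:265,385:445],None,fx=4.16,fy=4.16,interpolation=cv2.INTER_CUBIC)
cv2.imwrite("pics/l.png",l);cv2.imwrite("pics/r.png",r)
E
```

```text
top pad_board 0.74 568 [276. 235.] [238.6 213.3] [107.9  27.5] 36.3
top stamp_rack 0.62 2855 [414. 203.] [413.7 205. ] [ 27.9 105.7] 3.7
top stamp_red 0.56 229 [202. 186.] [201.5 188. ] [14. 19.] 90.0
top stamp_blue 0.48 228 [224. 202.] [221. 202.] [14. 18.] 90.0
top stamp_blue 0.19 333 [226. 212.] [224.  203.7] [23.3 23.8] 34.7
top stamp_green 0.56 207 [258. 233.] [262. 232.] [14. 16.] 90.0
top stamp_green 0.44 808 [269. 219.] [238.1 213.3] [109.3  27.8] 35.7
top stamp_yellow 0.72 213 [242. 218.] [242.3 215.8] [17.  14.8] 45.0
scene pad_board 0.8 993 [402. 214.] [426.3 216.6] [128.6  30.6] 40.0
scene stamp_rack 0.58 3339 [231. 197.] [231.2 193.5] [ 32.7 111.1] 24.1
scene stamp_red 0.93 537 [468. 236.] [470.3 236.2] [19.1 35.4] 45.0
scene stamp_red 0.72 3329 [232. 197.] [232.2 194.1] [ 33.3 111.6] 25.7
scene stamp_blue 0.85 487 [446. 220.] [444.8 216.9] [18.3 34. ] 26.6
scene stamp_blue 0.37 470 [398. 185.] [402.3 180.9] [18.3 33.5] 26.6
scene stamp_green 0.67 485 [400. 183.] [402.6 180.3] [18.3 34. ] 26.6
scene stamp_green 0.37 485 [448. 217.] [446.7 217.2] [18.8 33.4] 37.6
scene stamp_yellow 0.81 449 [421. 203.] [424.1 200. ] [18.  32.4] 31.0
scene stamp_yellow 0.29 326 [414. 215.] [418.8 207.8] [26.2 24.7] 41.6
0.8
```

View pics/l.png

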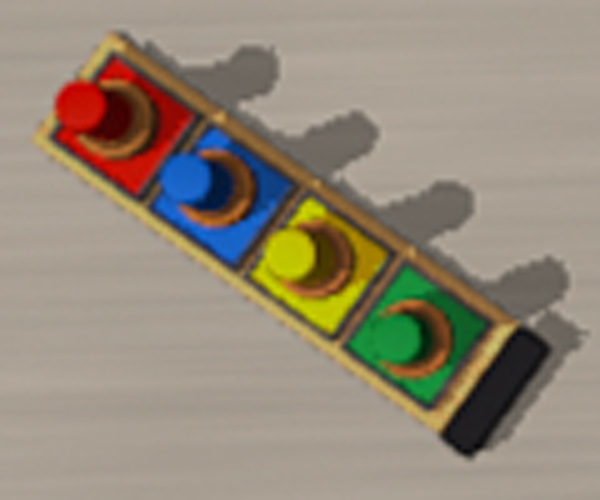

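View pics/r.png

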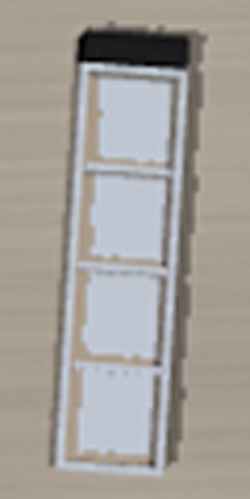

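Run:
```python
from h import *
T={"red":(80,107),"blue":(187,178),"yellow":(291,251),"green":(399,333)}
P=[]
for k,p in T.items():
    q=ray("top",((p[0]+.5)/5-.5+180,(p[1]+.5)/5-.5+165),.094);P.append(q[:2]);print(k,q.round(4))
P=np.array(P);d=np.diff(P,axis=0);print(np.linalg.norm(d,axis=1))
d=P[-1]-P[0];print("board dir +x",np.arctan2(d[1],d[0]), "mean",P.mean(0))
# check in scene: project tops
for p in P: print("scene",np.round(proj("scene",[*p,.094]),1))
Q=[]
for p in [(80,66),(57,467),(165,467),(187,68)]:
    q=ray("top",((p[0]+.5)/4.16-.5+385,(p[1]+.5)/4.16-.5+145),.022);Q.append(q[:2]);print(q.round(4))
Q=np.array(Q);print(np.linalg.norm(Q-np.roll(Q,-1,0),axis=1))
d=(Q[0]+Q[3]-Q[1]-Q[2]);a=np.arctan2(d[1],d[0]);u=d/np.linalg.norm(d);c=Q.mean(0)
print("rack",c,a,u)
for s in(.078,.026,-.026,-.078):
    p=c+u*s;print("pocket",p.round(4),np.round(proj("scene",[*p,.004]),1),np.hypot(*p))
```

```text
red [0.5829 0.2533 0.094 ]
blue [0.553  0.2107 0.094 ]
yellow [0.5224 0.1694 0.094 ]
green [0.4883 0.1267 0.094 ]
[0.05206183 0.05138321 0.05468059]
board dir +x -2.2130135795072507 mean [0.53666437 0.19005709]
scene [477.  223.5]
scene [451.2 204.8]
scene [427.5 186.9]
scene [404.4 168.2]
[ 0.6335 -0.1817  0.022 ]
[ 0.4253 -0.1617  0.022 ]
[ 0.4236 -0.2176  0.022 ]
[ 0.6309 -0.2377  0.022 ]
[0.20921438 0.05591988 0.20827545 0.05607833]
rack [ 0.52834121 -0.19967867] -0.09607059287956678 [ 0.99538877 -0.09592288]
pocket [ 0.606  -0.2072] [220.8 222.4] 0.6404132709495547
pocket [ 0.5542 -0.2022] [230.5 200. ] 0.5899449609888843
pocket [ 0.5025 -0.1972] [239.6 178.9] 0.5397675021562938
pocket [ 0.4507 -0.1922] [248.2 159.2] 0.48997026008923544
```

drive_tool([
  [100,0.033,-0.0286,-0.005,0.06],
  [100,0.033,-0.0286,-0.005,0.06],
  [100,0.033,-0.0286,-0.005,0.06],
  [100,0.033,-0.0286,-0.005,0.06],
  [100,0.033,-0.0286,-0.005,0.06],
  [100,0.033,-0.0286,-0.005,0.06],
  [100,0.033,-0.0286,-0.005,0.06],
  [100,0.033,-0.0286,-0.005,0.06],
  [100,0.033,-0.0286,-0.005,0.06],
  [100,0.033,-0.0286,-0.005,0.06],
  [100,0.033,-0.0286,-0.005,0.06],
  [100,0.033,-0.0286,-0.005,0.06],
], newtons=40)

```text
clock: 2.0
position: [0.5913, 0.2427, 0.1706]
tool_rot: [3.138, 0.0, -2.687]
force: [-0.1, 1.1, -0.5]
grip_width: 0.0855
```

Run:
```python
from h import *
s=bot.observe();print(s["qpos"].round(3),s["position"],s["tool_rot"])
im=bot.grab_frame("wrist");c=bot.camera_info("wrist");np.save("wc.npy",c,allow_pickle=True)
cv2.imwrite("pics/w1.png",im[:,:,::-1])
for k,p in {"red":(.5829,.2533),"blue":(.553,.2107),"yellow":(.5224,.1694),"green":(.4883,.1267)}.items(): print(k,np.round(proj("wrist",[*p,.094]),1))
```

```text
[-0.383  0.611 -0.147  1.611  0.1    0.926  1.461] [0.59133186 0.24267915 0.17055729] [ 3.13751605e+00  2.79186616e-05 -2.68721297e+00]
red [349.8 205.7]
blue [316.8 146.2]
yellow [281.7  78.9]
green [241.7  -4.5]
```

View pics/w1.png

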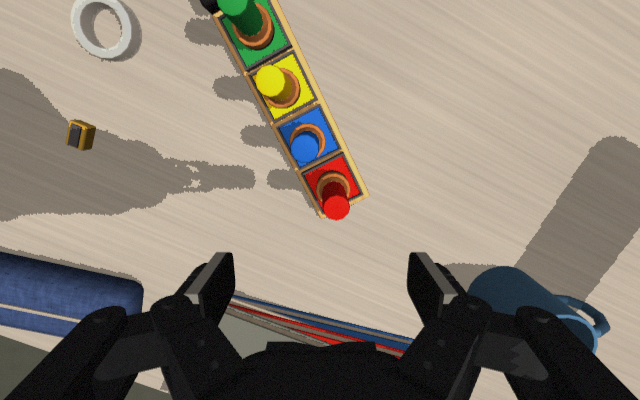

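Run:
```python
from h import *
for p in [(337,208),(304.5,149),(271,83)]: print(ray("wrist",p,.094).round(4))
for z in(.094,.018): print(np.round(proj("wrist",[.5829,.2533,z]),1),np.round(proj("top",[.5829,.2533,z]),1),np.round(proj("scene",[.5829,.2533,z]),1))
c=bot.camera_info("wrist");print(c["cam_to_world"].round(3),c["fx"])
im=cv2.imread("pics/scene0.png");cv2.imwrite("pics/s_c.png",cv2.resize(im[150:270,365:495],None,fx=4.6,fy=4.6,interpolation=cv2.INTER_CUBIC))
```

```text
[0.5889 0.2452 0.094 ]
[0.5588 0.2035 0.094 ]
[0.528  0.1638 0.094 ]
[349.8 205.7] [195.6 186. ] [477.  223.5]
[342.8 183.5] [204.2 189.4] [463.7 242.1]
[[-0.435  0.862  0.259  0.532]
 [ 0.9    0.417  0.123  0.204]
 [-0.002  0.287 -0.958  0.311]
 [ 0.     0.     0.     1.   ]] 294.24700741159546
```

View pics/s_c.png

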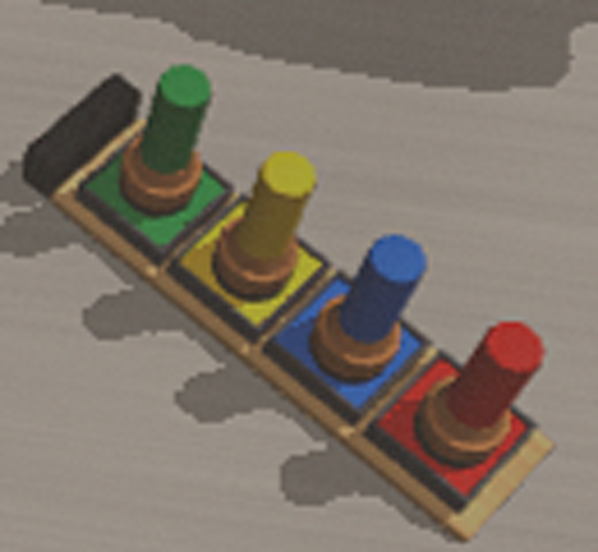

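Run:
```python
from h import *
print(ray("scene",(476.7,225.2),.094).round(4))
print(bot.observe()["position"])
im=bot.grab_frame("wrist");print(bot.observe()["position"])
cv2.imwrite("pics/w2.png",im[:,:,::-1])
hsv=cv2.cvtColor(im,cv2.COLOR_RGB2HSV);
m=((hsv[...,0]<5)|(hsv[...,0]>175))&(hsv[...,1]>200)&(hsv[...,2]>200)
m[260:]=0
ys,xs=np.nonzero(m);print(xs.mean(),ys.mean(),len(xs),xs.min(),xs.max(),ys.min(),ys.max())
```

```text
[0.5862 0.2527 0.094 ]
[0.59658281 0.23517248 0.16953681]
[0.5941106  0.23768486 0.16962579]
348.504 190.97485714285713 875 318 367 155 217
```

View pics/w2.png

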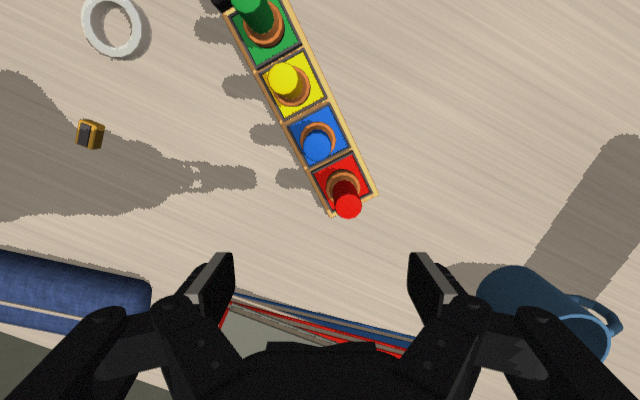

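drive_tool([
  [100,0,0,0,0],
  [100,0,0,0,0],
  [100,0,0,0,0],
])

```text
clock: 2.4
position: [0.5938, 0.2377, 0.1693]
tool_rot: [3.14, -0.001, -2.696]
force: [-1.3, 0.2, 0.2]
grip_width: 0.0855
```

Run:
```python
from h import *
a=bot.observe()["position"];c=bot.camera_info("wrist");im=bot.grab_frame("wrist");print(a,bot.observe()["position"],bot.observe()["tool_rot"])
cv2.imwrite("pics/w3.png",cv2.resize(im[0:240,200:400,::-1],None,fx=2.5,fy=2.5,interpolation=cv2.INTER_CUBIC))
import pickle;pickle.dump(c,open("c3.pkl","wb"))
```

```text
[0.59384743 0.23771682 0.16932271] [0.59381635 0.23787341 0.1694021 ] [ 3.14002063e+00 -1.10749877e-03 -2.69601683e+00]
```

View pics/w3.png

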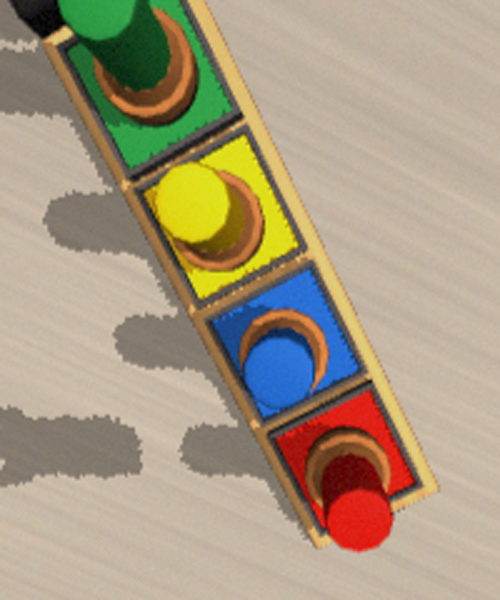

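Run:
```python
from h import *
import pickle;c=pickle.load(open("c3.pkl","rb"))
for p in [(360,519),(279,369),(193,202)]:print(ray("wrist",(p[0]/2.5+200-.3,p[1]/2.5-.3),.094,c).round(4))
```

```text
[0.5833 0.2523 0.094 ]
[0.5524 0.2103 0.094 ]
[0.5215 0.17   0.094 ]
```

drive_tool([
  [100,-0.0054,0.0074,0,0],
  [100,-0.0054,0.0074,-0.01,0],
  [60,0,0,-0.02,0],
  [60,0,0,-0.02,0],
  [60,0,0,-0.02,0],
  [60,0,0,-0.005,0],
  [60,0,0,0,0],
  [60,0,0,0,0],
])

```text
clock: 3.25
position: [0.5768, 0.262, 0.0912]
tool_rot: [3.137, 0.0, -2.687]
force: [-1.1, -0.8, 0.4]
grip_width: 0.0513
```

drive_tool([
  [60,0.005,-0.007,0,0],
  [60,0,0,0,0],
  [60,0,0,0,0],
  [60,0,0,0,0],
])

```text
clock: 3.65
position: [0.5835, 0.2546, 0.0937]
tool_rot: [3.138, 0.004, -2.688]
force: [-0.7, -0.6, -0.5]
grip_width: 0.0513
```

drive_tool([
  [60,0,-0.0015,-0.015,0],
  [60,0,0,-0.015,0],
  [60,0,0,-0.008,0],
  [60,0,0,0,0],
  [60,0,0,0,0],
])

```text
clock: 4.15
position: [0.583, 0.2528, 0.0519]
tool_rot: [3.137, 0.003, -2.688]
force: [-0.5, -0.3, -0.3]
grip_width: 0.0513
```

Grasp height reached, centred. Close.

drive_tool([
  [0,0,0,0,0],
  [0,0,0,0,0],
  [0,0,0,0,0],
  [0,0,0,0,0],
  [0,0,0,0,0],
], newtons=40)

```text
clock: 4.65
position: [0.5834, 0.2532, 0.0529]
tool_rot: [3.137, 0.004, -2.688]
force: [0.4, -0.4, -1.1]
grip_width: 0.0209
```

drive_tool([
  [0,0,0,0.01,0],
  [0,0,0,0.02,0],
  [0,0,0,0.025,0],
  [0,0,0,0.03,0],
  [0,0,0,0.015,0],
  [0,0,0,0.005,0],
  [0,0,0,0,0],
  [0,0,0,0,0],
])

```text
clock: 5.45
position: [0.5827, 0.2529, 0.1652]
tool_rot: [3.137, 0.005, -2.688]
force: [-0.0, -0.4, -0.6]
grip_width: 0.0213
```

Run:
```python
from h import *
im=bot.grab_frame("wrist");cv2.imwrite("pics/w4.png",im[:,:,::-1])
```

```text
(no output)
```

View pics/w4.png

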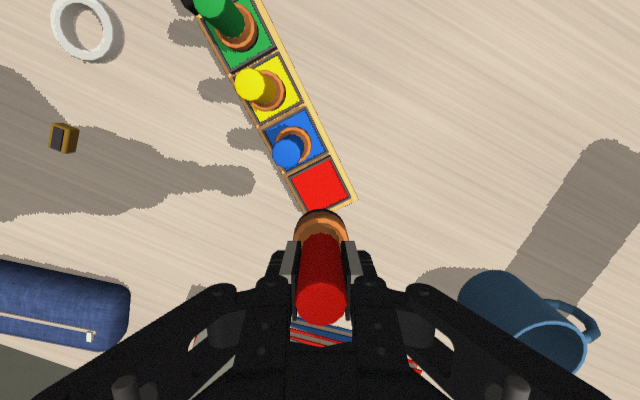

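drive_tool([
  [0,0,-0.02,0,0],
  [0,0.002,-0.035,0,0],
  [0,0.002,-0.045,0,0],
  [0,0.002,-0.045,0,0],
  [0,0.002,-0.045,0,0],
  [0,0.002,-0.045,0,0],
  [0,0.002,-0.045,0,0],
  [0,0.002,-0.045,0,0],
  [0,0.002,-0.035,0,0],
  [0,0.002,-0.02,0,0],
  [0,0,0,0,0],
  [0,0,0,0,0],
])

```text
clock: 6.7
position: [0.5899, -0.149, 0.1544]
tool_rot: [3.132, -0.011, -2.69]
force: [-0.5, 0.3, -1.5]
grip_width: 0.0209
```

Run:
```python
from h import *
c=bot.camera_info("wrist");s=bot.observe();print(s["position"],s["qpos"].round(2));im=bot.grab_frame("wrist");print(bot.observe()["position"],bot.observe()["clock"])
cv2.imwrite("pics/w5.png",im[:,:,::-1])
import pickle;pickle.dump(c,open("c5.pkl","wb"))
```

```text
[ 0.58985505 -0.14904758  0.15443143] [ 0.24  0.59 -0.13  1.7   0.09  0.87  2.1 ]
[ 0.58980179 -0.14900365  0.15445285] 6.75
```

View pics/w5.png

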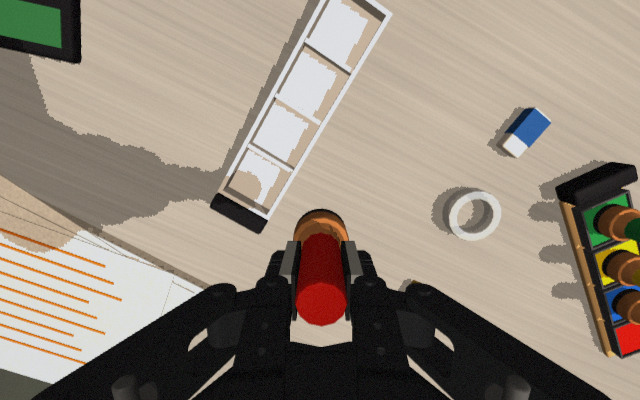

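```bash
cat >> h.py <<'E'
def rackoverlay(im,ci,c=(.5283,-.1997),a=-.096,name="o"):
    im=im.copy();T=ci["cam_to_world"]
    def pr(p):
        q=T[:3,:3].T@(np.asarray(p)-T[:3,3]);return int(round(ci["fx"]*q[0]/q[2]+ci["cx"])),int(round(ci["fy"]*q[1]/q[2]+ci["cy"]))
    R=np.array([[np.cos(a),-np.sin(a)],[np.sin(a),np.cos(a)]])
    w=lambda x,y,z:[*(np.array(c)+R@[x,y]),z]
    def poly(pts,col): cv2.polylines(im,[np.array([pr(p) for p in pts])],True,col,1)
    poly([w(x,y,.022) for x,y in((.106,.028),(-.106,.028),(-.106,-.028),(.106,-.028))],(255,0,255))
    for s in(.078,.026,-.026,-.078): poly([w(s+x,y,.022) for x,y in((.024,.024),(-.024,.024),(-.024,-.024),(.024,-.024))],(0,255,0))
    return im
E
python3 - <<'E'
from h import *
import pickle;c=pickle.load(open("c5.pkl","rb"))
im=cv2.imread("pics/w5.png")
o=rackoverlay(im,c)[0:240,180:420];cv2.imwrite("pics/o5.png",cv2.resize(o,None,fx=2.5,fy=2.5,interpolation=cv2.INTER_NEAREST))
E
```

```text
(no output)
```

View pics/o5.png

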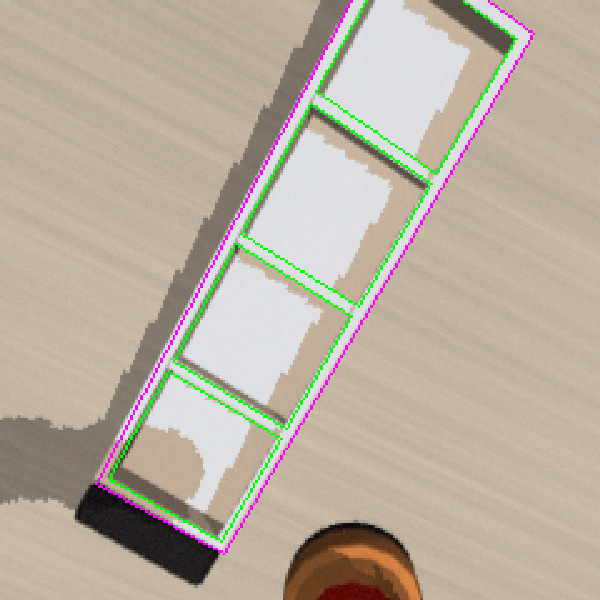

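drive_tool([
  [0,0.007,-0.025,0,0],
  [0,0.007,-0.02,0,0],
  [0,0,-0.003,0,0],
  [0,0,0,0,0],
  [0,0,0,0,0],
  [0,0,0,0,0],
])

```text
clock: 7.35
position: [0.6038, -0.1907, 0.1531]
tool_rot: [3.128, -0.012, -2.68]
force: [-0.4, 0.2, -1.8]
grip_width: 0.0209
```

drive_tool([
  [0,0.002,-0.014,0,0],
  [0,0,0,0,0],
  [0,0,0,-0.02,0],
  [0,0,0,-0.02,0],
  [0,0,0,-0.02,0],
  [0,0,0,-0.01,0],
  [0,0,0,0,0],
  [0,0,0,0,0],
])

```text
clock: 8.15
position: [0.6068, -0.2047, 0.0826]
tool_rot: [3.13, -0.01, -2.679]
force: [0.6, -0.4, -0.6]
grip_width: 0.0213
```

drive_tool([
  [0,0,-0.002,-0.015,0],
  [0,0,0,-0.012,0],
  [0,0,0,-0.005,0],
  [0,0,0,0,0],
  [0,0,0,0,0],
])

```text
clock: 8.65
position: [0.6076, -0.2072, 0.0494]
tool_rot: [3.131, -0.008, -2.679]
force: [0.3, -0.3, -0.8]
grip_width: 0.021
```

drive_tool([
  [0,-0.001,0,-0.007,0],
  [0,0,0,-0.002,0],
  [0,0,0,0,0],
  [0,0,0,0,0],
])

```text
clock: 9.05
position: [0.6069, -0.2072, 0.0403]
tool_rot: [3.132, -0.008, -2.679]
force: [-0.3, -0.1, -1.8]
grip_width: 0.0206
```

drive_tool([
  [0,0,0,-0.002,0],
  [0,0,0,-0.001,0],
  [0,0,0,0,0],
])

```text
clock: 9.35
position: [0.6073, -0.2073, 0.0385]
tool_rot: [3.133, -0.007, -2.679]
force: [-0.5, 0.8, 0.6]
grip_width: 0.0208
```

Force rising slightly (contact about there). Release slowly to 60% and rise.

drive_tool([
  [22,0,0,0,0],
  [30,0,0,0,0],
  [40,0,0,0,0],
  [60,0,0,0,0],
  [60,0,0,0,0],
  [60,0,0,0.015,0],
  [60,0,0,0.03,0],
  [60,0,0,0.03,0],
  [60,0,0,0.03,0],
  [60,0,0,0.02,0],
  [60,0,0,0,0],
  [60,0,0,0,0],
])

```text
clock: 10.55
position: [0.6069, -0.2071, 0.1742]
tool_rot: [3.134, -0.005, -2.679]
force: [0.5, -0.3, 0.1]
grip_width: 0.0514
```

Run:
```python
from h import *
im=bot.grab_frame("wrist");cv2.imwrite("pics/w6.png",im[:,:,::-1])
```

```text
(no output)
```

View pics/w6.png

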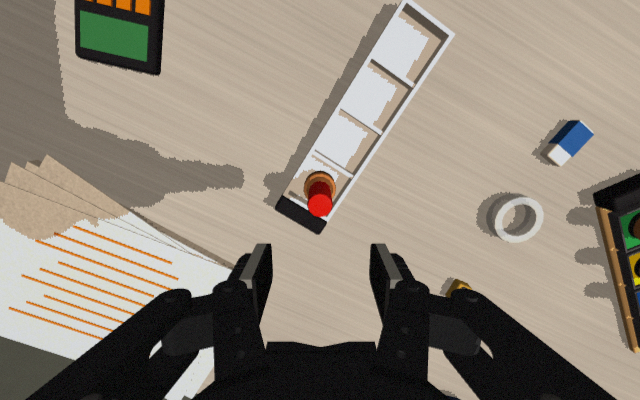

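drive_tool([
  [60,0,0.02,0,0],
  [60,-0.006,0.035,0,0],
  [60,-0.006,0.045,0,0],
  [60,-0.006,0.045,0,0],
  [60,-0.006,0.045,0,0],
  [60,-0.006,0.045,0,0],
  [60,-0.006,0.045,0,0],
  [60,-0.006,0.045,0,0],
  [60,-0.006,0.035,0,0],
  [60,0,0.02,0,0],
  [60,0,0,0,0],
  [60,0,0,0,0],
])

```text
clock: 11.8
position: [0.5483, 0.1855, 0.1657]
tool_rot: [3.13, -0.018, -2.681]
force: [0.2, -0.7, 0.1]
grip_width: 0.0511
```

drive_tool([
  [60,0,0.008,0,0],
  [60,0,0,0,0],
  [60,0,0,0,0],
])

```text
clock: 12.1
position: [0.5485, 0.1914, 0.165]
tool_rot: [3.131, -0.02, -2.684]
force: [-0.5, -0.1, 0.3]
grip_width: 0.0515
```

drive_tool([
  [60,0.004,0.017,0,0],
  [60,0,0,0,0],
  [60,0,0,-0.02,0],
  [60,0,0,-0.02,0],
  [60,0,0,-0.01,0],
  [60,0,0,0,0],
  [60,0,0,0,0],
])

```text
clock: 12.8
position: [0.5545, 0.2086, 0.1146]
tool_rot: [3.131, -0.018, -2.687]
force: [-0.4, 0.7, 0.5]
grip_width: 0.051
```

Run:
```python
from h import *
c=bot.camera_info("wrist");im=bot.grab_frame("wrist");cv2.imwrite("pics/w7.png",im[:,:,::-1])
print(bot.observe()["position"])
import pickle;pickle.dump(c,open("c7.pkl","wb"))
```

```text
[0.55448925 0.20859406 0.11468316]
```

View pics/w7.png

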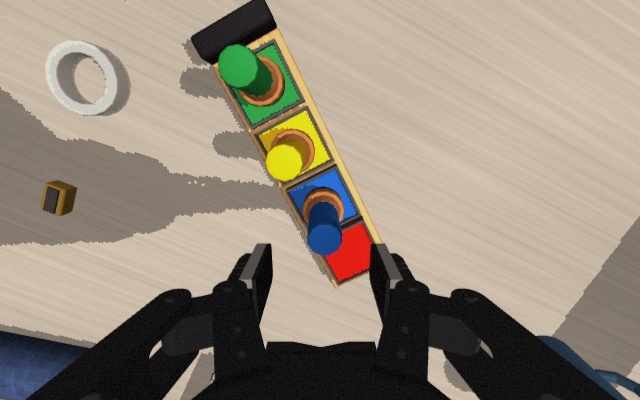

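Run:
```python
from h import *
import pickle;c=pickle.load(open("c7.pkl","rb"))
for p in [(324,240),(284,162),(238,66)]:print(ray("wrist",p,.094,c).round(4))
```

```text
[0.5532 0.2102 0.094 ]
[0.521  0.1696 0.094 ]
[0.4865 0.1286 0.094 ]
```

drive_tool([
  [60,-0.001,0.0015,-0.015,0],
  [60,0,0,-0.018,0],
  [60,0,0,-0.015,0],
  [60,0,0,-0.006,0],
  [60,0,0,0,0],
  [60,0,0,0,0],
])

```text
clock: 13.45
position: [0.5545, 0.211, 0.0596]
tool_rot: [3.131, -0.014, -2.687]
force: [-0.1, -0.8, 0.1]
grip_width: 0.0512
```

drive_tool([
  [60,-0.001,0,-0.007,0],
  [60,0,0,0,0],
  [60,0,0,0,0],
  [0,0,0,0,0],
  [0,0,0,0,0],
  [0,0,0,0,0],
  [0,0,0,0,0],
  [0,0,0,0,0],
])

```text
clock: 14.25
position: [0.5544, 0.2113, 0.054]
tool_rot: [3.132, -0.011, -2.688]
force: [-0.4, 0.2, -0.1]
grip_width: 0.0211
```

drive_tool([
  [0,0,0,0.01,0],
  [0,0,0,0.02,0],
  [0,0,0,0.025,0],
  [0,0,0,0.03,0],
  [0,0,0,0.015,0],
  [0,0,0,0.005,0],
  [0,0,0,0,0],
  [0,0,0,0,0],
])

```text
clock: 15.05
position: [0.5533, 0.2111, 0.1656]
tool_rot: [3.131, -0.011, -2.687]
force: [0.0, -0.2, -0.5]
grip_width: 0.0212
```

drive_tool([
  [0,0,-0.02,0,0],
  [0,0,-0.035,0,0],
  [0,0,-0.045,0,0],
  [0,0,-0.045,0,0],
  [0,0,-0.045,0,0],
  [0,0,-0.045,0,0],
  [0,0,-0.045,0,0],
  [0,0,-0.045,0,0],
  [0,0,-0.035,0,0],
  [0,0,-0.025,0,0],
  [0,0,0,0,0],
  [0,0,0,0,0],
])

```text
clock: 16.25
position: [0.5439, -0.1876, 0.1535]
tool_rot: [3.122, -0.026, -2.684]
force: [0.2, 1.1, -1.2]
grip_width: 0.0213
```

drive_tool([
  [0,0.008,-0.012,0,0],
  [0,0,0,0,0],
  [0,0,0,-0.02,0],
  [0,0,0,-0.02,0],
  [0,0,0,-0.015,0],
  [0,0,0,-0.01,0],
  [0,0,0,0,0],
  [0,0,0,0,0],
])

```text
clock: 17.05
position: [0.5517, -0.1905, 0.0839]
tool_rot: [3.117, -0.027, -2.674]
force: [-0.7, 1.0, -0.9]
grip_width: 0.0212
```

drive_tool([
  [0,0.002,-0.009,0,0],
  [0,0,0,0,0],
  [0,0,0,0,0],
  [0,0,0,0,0],
])

```text
clock: 17.45
position: [0.5549, -0.2007, 0.086]
tool_rot: [3.119, -0.025, -2.675]
force: [-0.5, 0.4, -0.7]
grip_width: 0.0212
```

drive_tool([
  [0,0,-0.001,-0.015,0],
  [0,0,0,-0.014,0],
  [0,0,0,-0.007,0],
  [0,0,0,0,0],
  [0,0,0,0,0],
])

```text
clock: 17.95
position: [0.5543, -0.2014, 0.0462]
tool_rot: [3.118, -0.026, -2.674]
force: [0.1, 0.8, 0.2]
grip_width: 0.0208
```

drive_tool([
  [0,0,0,-0.004,0],
  [0,0,0,-0.001,0],
  [0,0,0,0,0],
  [0,0,0,0,0],
])

```text
clock: 18.35
position: [0.5547, -0.2014, 0.0414]
tool_rot: [3.119, -0.025, -2.674]
force: [-0.5, 0.7, -1.0]
grip_width: 0.0212
```

drive_tool([
  [0,0,0,-0.002,0],
  [0,0,0,-0.001,0],
  [0,0,0,0,0],
])

```text
clock: 18.65
position: [0.5553, -0.2016, 0.0404]
tool_rot: [3.12, -0.024, -2.675]
force: [0.1, -0.0, -1.2]
grip_width: 0.0212
```

drive_tool([
  [0,0,0,-0.002,0],
  [0,0,0,-0.0005,0],
  [0,0,0,0,0],
])

```text
clock: 18.95
position: [0.5558, -0.2016, 0.0403]
tool_rot: [3.121, -0.023, -2.675]
force: [0.3, 0.1, -1.1]
grip_width: 0.0209
```

drive_tool([
  [22,0,0,-0.001,0],
  [28,0,0,0,0],
  [35,0,0,0,0],
  [45,0,0,0,0],
  [60,0,0,0,0],
  [60,0,0,0.015,0],
  [60,0,0,0.03,0],
  [60,0,0,0.03,0],
  [60,0,0,0.03,0],
  [60,0,0,0.02,0],
  [60,0,0,0,0],
  [60,0,0,0,0],
])

```text
clock: 20.15
position: [0.5554, -0.2014, 0.1746]
tool_rot: [3.123, -0.021, -2.675]
force: [-0.4, 0.0, -0.1]
grip_width: 0.0513
```

Run:
```python
from h import *
im=bot.grab_frame("wrist");cv2.imwrite("pics/w8.png",im[:,:,::-1])
```

```text
(no output)
```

View pics/w8.png

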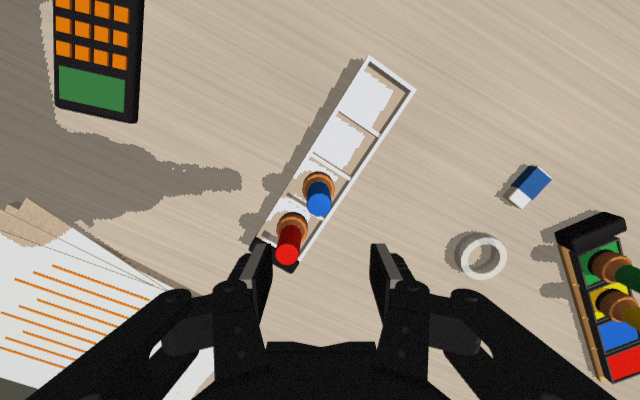

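drive_tool([
  [60,0,0.02,0,0],
  [60,-0.003,0.035,0,0],
  [60,-0.003,0.045,0,0],
  [60,-0.003,0.045,0,0],
  [60,-0.003,0.045,0,0],
  [60,-0.003,0.045,0,0],
  [60,-0.003,0.045,0,0],
  [60,-0.003,0.04,0,0],
  [60,0,0.02,0,0],
  [60,0,0.008,0,0],
  [60,0,0,0,0],
  [60,0,0,0,0],
])

```text
clock: 21.4
position: [0.526, 0.1566, 0.1667]
tool_rot: [3.119, -0.035, -2.678]
force: [0.1, -0.5, 0.1]
grip_width: 0.0513
```

drive_tool([
  [60,-0.003,0.011,0,0],
  [60,0,0,0,0],
  [60,0,0,-0.02,0],
  [60,0,0,-0.02,0],
  [60,0,0,-0.01,0],
  [60,0,0,0,0],
  [60,0,0,0,0],
])

```text
clock: 22.1
position: [0.5242, 0.163, 0.1162]
tool_rot: [3.121, -0.034, -2.686]
force: [0.2, 0.1, 0.3]
grip_width: 0.0511
```

Run:
```python
from h import *
c=bot.camera_info("wrist");im=bot.grab_frame("wrist");cv2.imwrite("pics/w9.png",im[:,:,::-1])
print(bot.observe()["position"],bot.observe()["tool_rot"],bot.observe()["qpos"].round(2))
import pickle;pickle.dump(c,open("c9.pkl","wb"))
```

```text
[0.52425749 0.16306065 0.11626591] [ 3.12061875 -0.03356536 -2.68558409] [-0.27  0.58 -0.18  1.86  0.11  0.75  1.52]
```

View pics/w9.png

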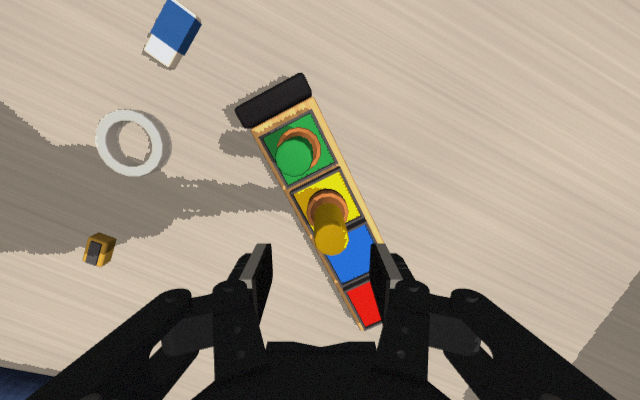

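drive_tool([
  [60,-0.0025,0.0055,0,0],
  [60,0,0,0,0],
  [60,0,0,-0.015,0],
  [60,0,0,-0.018,0],
  [60,0,0,-0.012,0],
  [60,0,0,-0.006,0],
  [60,0,0,0,0],
  [60,0,0,0,0],
])

```text
clock: 22.95
position: [0.5235, 0.1705, 0.0675]
tool_rot: [3.121, -0.027, -2.685]
force: [0.2, -0.1, 0.6]
grip_width: 0.0512
```

Run:
```python
from h import *
import pickle;c=pickle.load(open("c9.pkl","rb"))
for p in [(330,239),(294,158)]:print(ray("wrist",p,.094,c).round(4))
```

```text
[0.521 0.168 0.094]
[0.4863 0.1281 0.094 ]
```

drive_tool([
  [60,-0.002,-0.001,-0.01,0],
  [60,0,0,-0.004,0],
  [60,0,0,0,0],
  [60,0,0,0,0],
])

```text
clock: 23.35
position: [0.5219, 0.1695, 0.0534]
tool_rot: [3.121, -0.026, -2.685]
force: [-0.7, -0.1, 0.5]
grip_width: 0.0509
```

drive_tool([
  [0,0,0,0,0],
  [0,0,0,0,0],
  [0,0,0,0,0],
  [0,0,0,0,0],
  [0,0,0,0,0],
])

```text
clock: 23.85
position: [0.5222, 0.1695, 0.0539]
tool_rot: [3.122, -0.025, -2.685]
force: [0.7, -0.4, -0.5]
grip_width: 0.0213
```

drive_tool([
  [0,0,0,0.01,0],
  [0,0,0,0.02,0],
  [0,0,0,0.025,0],
  [0,0,0,0.03,0],
  [0,0,0,0.015,0],
  [0,0,0,0.005,0],
  [0,0,0,0,0],
  [0,0,0,0,0],
])

```text
clock: 24.65
position: [0.521, 0.1695, 0.1655]
tool_rot: [3.121, -0.025, -2.685]
force: [-0.3, -0.2, -0.8]
grip_width: 0.0211
```

drive_tool([
  [0,0,-0.015,0,0],
  [0,-0.001,-0.025,0,0],
  [0,-0.001,-0.03,0,0],
  [0,-0.001,-0.03,0,0],
  [0,-0.001,-0.03,0,0],
  [0,-0.001,-0.03,0,0],
  [0,-0.001,-0.03,0,0],
  [0,-0.001,-0.03,0,0],
  [0,-0.001,-0.03,0,0],
  [0,0,-0.03,0,0],
  [0,0,-0.03,0,0],
  [0,0,-0.02,0,0],
])

```text
clock: 25.85
position: [0.5027, -0.1791, 0.1553]
tool_rot: [3.114, -0.042, -2.683]
force: [-0.2, 1.1, -1.2]
grip_width: 0.0209
```

drive_tool([
  [0,0,-0.01,0,0],
  [0,0,0,0,0],
  [0,0,0,0,0],
])

```text
clock: 26.15
position: [0.5003, -0.1924, 0.1533]
tool_rot: [3.113, -0.045, -2.688]
force: [-0.3, 1.3, -0.2]
grip_width: 0.0212
```

drive_tool([
  [0,0.002,-0.004,0,0],
  [0,0,0,0,0],
  [0,0,0,-0.02,0],
  [0,0,0,-0.02,0],
  [0,0,0,-0.015,0],
  [0,0,0,-0.01,0],
  [0,0,0,0,0],
  [0,0,0,0,0],
])

```text
clock: 26.95
position: [0.5047, -0.1908, 0.0871]
tool_rot: [3.113, -0.042, -2.679]
force: [-0.7, 0.4, -0.2]
grip_width: 0.0209
```

drive_tool([
  [0,-0.001,-0.005,0,0],
  [0,0,0,0,0],
  [0,0,0,-0.015,0],
  [0,0,0,-0.012,0],
  [0,0,0,-0.006,0],
  [0,0,0,0,0],
  [0,0,0,0,0],
])

```text
clock: 27.65
position: [0.5042, -0.1965, 0.0528]
tool_rot: [3.114, -0.041, -2.68]
force: [-0.2, -0.3, -1.0]
grip_width: 0.0207
```

drive_tool([
  [0,-0.001,0,-0.008,0],
  [0,0,0,-0.003,0],
  [0,0,0,-0.001,0],
  [0,0,0,0,0],
  [0,0,0,0,0],
])

```text
clock: 28.15
position: [0.5034, -0.1966, 0.0401]
tool_rot: [3.114, -0.04, -2.68]
force: [-0.1, -0.0, -0.7]
grip_width: 0.021
```

drive_tool([
  [0,0,0,-0.002,0],
  [0,0,0,0,0],
  [22,0,0,0,0],
  [28,0,0,0,0],
  [40,0,0,0,0],
  [60,0,0,0,0],
  [60,0,0,0,0],
  [60,0,0,0.015,0],
  [60,0,0,0.03,0],
  [60,0,0,0.03,0],
  [60,0,0,0.03,0],
  [60,0,0,0.02,0],
])

```text
clock: 29.35
position: [0.5024, -0.1959, 0.171]
tool_rot: [3.113, -0.041, -2.679]
force: [0.7, -0.2, 0.2]
grip_width: 0.0513
```

drive_tool([
  [60,0,0,0,0],
  [60,0,0,0,0],
])

```text
clock: 29.55
position: [0.5035, -0.1964, 0.1755]
tool_rot: [3.117, -0.037, -2.68]
force: [-0.5, -0.4, 1.5]
grip_width: 0.0512
```

Run:
```python
from h import *
im=bot.grab_frame("wrist");cv2.imwrite("pics/w10.png",im[:,:,::-1])
```

```text
(no output)
```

View pics/w10.png

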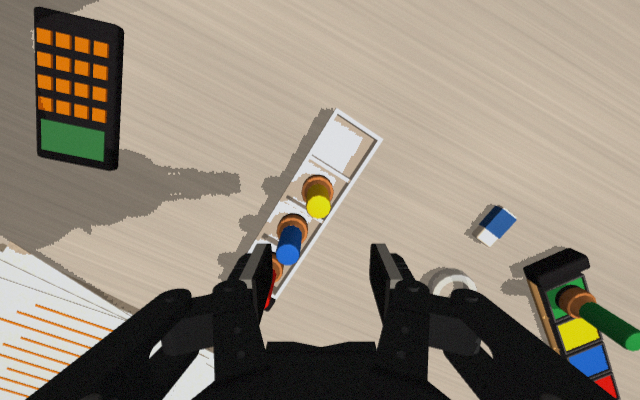

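drive_tool([
  [60,0,0.015,0,0],
  [60,0,0.025,0,0],
  [60,0,0.03,0,0],
  [60,0,0.03,0,0],
  [60,0,0.03,0,0],
  [60,0,0.03,0,0],
  [60,0,0.03,0,0],
  [60,0,0.03,0,0],
  [60,0,0.03,0,0],
  [60,0,0.03,0,0],
  [60,0,0.015,0,0],
  [60,0,0,0,0],
])

```text
clock: 30.8
position: [0.4933, 0.1198, 0.1674]
tool_rot: [3.108, -0.051, -2.674]
force: [0.6, -0.3, 0.4]
grip_width: 0.051
```

drive_tool([
  [60,0,0,0,0],
  [60,0,0,0,0],
])

```text
clock: 31.0
position: [0.4922, 0.1197, 0.1665]
tool_rot: [3.107, -0.053, -2.673]
force: [0.2, -0.8, 1.2]
grip_width: 0.0512
```

drive_tool([
  [60,-0.003,0.007,0,0],
  [60,0,0,0,0],
  [60,0,0,-0.02,0],
  [60,0,0,-0.02,0],
  [60,0,0,-0.01,0],
  [60,0,0,0,0],
  [60,0,0,0,0],
])

```text
clock: 31.7
position: [0.4896, 0.1243, 0.1158]
tool_rot: [3.109, -0.052, -2.679]
force: [0.9, 0.1, -0.3]
grip_width: 0.0516
```

Run:
```python
from h import *
c=bot.camera_info("wrist");im=bot.grab_frame("wrist");cv2.imwrite("pics/w11.png",im[:,:,::-1])
print(bot.observe()["position"],bot.observe()["tool_rot"],bot.observe()["qpos"].round(2))
import pickle;pickle.dump(c,open("c11.pkl","wb"))
```

```text
[0.48961403 0.12428388 0.11590846] [ 3.10858145 -0.05207779 -2.67860839] [-0.2   0.53 -0.2   1.96  0.11  0.72  1.57]
```

View pics/w11.png

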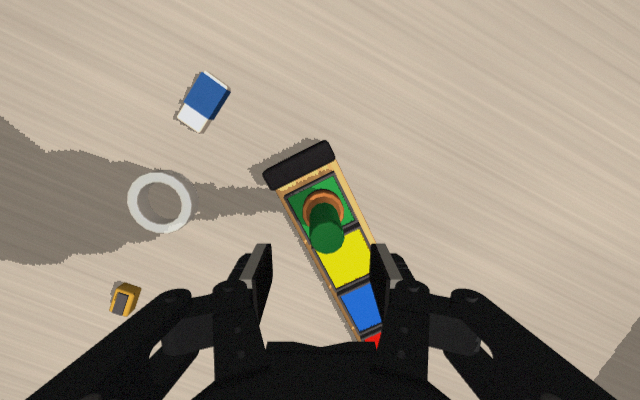

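Run:
```python
from h import *
import pickle;c=pickle.load(open("c11.pkl","rb"))
print(ray("wrist",(327,237),.094,c).round(4))
```

```text
[0.4855 0.127  0.094 ]
```

drive_tool([
  [60,-0.001,0.003,0,0],
  [60,0,0,0,0],
  [60,0,0,-0.012,0],
  [60,0,0,0,0],
  [60,0,0,0,0],
])

```text
clock: 32.25
position: [0.4894, 0.1278, 0.1047]
tool_rot: [3.109, -0.049, -2.679]
force: [0.7, -0.2, 0.2]
grip_width: 0.0513
```

drive_tool([
  [60,-0.002,0,-0.015,0],
  [60,0,0,-0.015,0],
  [60,0,0,-0.01,0],
  [60,0,0,-0.004,0],
  [60,0,0,0,0],
  [60,0,0,0,0],
])

```text
clock: 32.85
position: [0.4879, 0.1279, 0.0596]
tool_rot: [3.109, -0.049, -2.679]
force: [0.8, -0.1, 0.3]
grip_width: 0.0514
```

drive_tool([
  [60,-0.0005,0,-0.006,0],
  [60,0,0,0,0],
  [60,0,0,0,0],
  [0,0,0,0,0],
  [0,0,0,0,0],
  [0,0,0,0,0],
  [0,0,0,0,0],
  [0,0,0,0,0],
])

```text
clock: 33.65
position: [0.4883, 0.1279, 0.0546]
tool_rot: [3.11, -0.046, -2.679]
force: [-0.3, 0.2, 0.5]
grip_width: 0.021
```

drive_tool([
  [0,0,0,0.01,0],
  [0,0,0,0.02,0],
  [0,0,0,0.025,0],
  [0,0,0,0.03,0],
  [0,0,0,0.015,0],
  [0,0,0,0.005,0],
  [0,0,0,0,0],
  [0,0,0,0,0],
])

```text
clock: 34.45
position: [0.4868, 0.1281, 0.166]
tool_rot: [3.109, -0.047, -2.679]
force: [0.4, -0.0, -0.3]
grip_width: 0.0212
```

drive_tool([
  [0,0,-0.015,0,0],
  [0,-0.003,-0.025,0,0],
  [0,-0.003,-0.03,0,0],
  [0,-0.003,-0.03,0,0],
  [0,-0.003,-0.03,0,0],
  [0,-0.003,-0.03,0,0],
  [0,-0.003,-0.03,0,0],
  [0,-0.003,-0.03,0,0],
  [0,-0.003,-0.03,0,0],
  [0,0,-0.025,0,0],
  [0,0,-0.01,0,0],
  [0,0,0,0,0],
])

```text
clock: 35.65
position: [0.4521, -0.1747, 0.1565]
tool_rot: [3.102, -0.063, -2.68]
force: [-0.2, 0.7, -1.0]
grip_width: 0.0211
```

drive_tool([
  [0,0,0,0,0],
  [0,0,0,0,0],
])

```text
clock: 35.85
position: [0.4518, -0.1732, 0.1559]
tool_rot: [3.1, -0.063, -2.679]
force: [-0.4, 0.2, -1.2]
grip_width: 0.021
```

drive_tool([
  [0,0,-0.016,0,0],
  [0,0,0,0,0],
  [0,0,0,-0.02,0],
  [0,0,0,-0.02,0],
  [0,0,0,-0.015,0],
  [0,0,0,-0.01,0],
  [0,0,0,0,0],
  [0,0,0,0,0],
])

```text
clock: 36.65
position: [0.4541, -0.1808, 0.0895]
tool_rot: [3.099, -0.06, -2.667]
force: [-0.6, -0.1, -1.4]
grip_width: 0.0208
```

drive_tool([
  [0,-0.003,-0.01,0,0],
  [0,0,0,0,0],
  [0,0,0,-0.01,0],
  [0,0,0,-0.005,0],
  [0,0,0,0,0],
  [0,0,0,0,0],
])

```text
clock: 37.25
position: [0.4516, -0.1921, 0.0749]
tool_rot: [3.101, -0.058, -2.668]
force: [0.5, -0.9, -0.8]
grip_width: 0.0211
```

drive_tool([
  [0,0,0,-0.013,0],
  [0,0,0,-0.01,0],
  [0,0,0,-0.004,0],
  [0,0,0,0,0],
  [0,0,0,0,0],
])

```text
clock: 37.75
position: [0.4514, -0.1917, 0.0449]
tool_rot: [3.1, -0.059, -2.668]
force: [0.5, 0.6, -1.8]
grip_width: 0.0209
```

drive_tool([
  [0,0,0,-0.004,0],
  [0,0,0,-0.001,0],
  [0,0,0,0,0],
  [0,0,0,0,0],
])

```text
clock: 38.15
position: [0.4519, -0.1918, 0.0408]
tool_rot: [3.101, -0.058, -2.668]
force: [0.8, -0.2, -1.1]
grip_width: 0.0206
```

drive_tool([
  [0,0,0,-0.002,0],
  [0,0,0,0,0],
  [22,0,0,0,0],
  [28,0,0,0,0],
  [40,0,0,0,0],
  [60,0,0,0,0],
  [60,0,0,0,0],
  [60,0,0,0.015,0],
  [60,0,0,0.03,0],
  [60,0,0,0.03,0],
  [60,0,0,0.03,0],
  [60,0,0,0.02,0],
])

```text
clock: 39.35
position: [0.4506, -0.191, 0.1664]
tool_rot: [3.098, -0.06, -2.667]
force: [0.1, -0.7, -0.0]
grip_width: 0.0509
```

drive_tool([
  [60,0,0.02,0,0],
  [60,0,0.04,0,0],
  [60,0,0.04,0,0],
  [60,0,0.04,0,0],
  [60,0,0.02,0,0],
  [60,0,0,0,0],
  [60,0,0,0,0],
  [60,0,0,0,0],
])

```text
clock: 40.15
position: [0.451, -0.0275, 0.1701]
tool_rot: [3.104, -0.056, -2.671]
force: [0.2, -0.1, 1.1]
grip_width: 0.051
```

Run:
```python
from h import *
for n in("top","scene"):
    im=bot.grab_frame(n)[:,:,::-1]
    im=rackoverlay(im,bot.camera_info(n)) if 0 else im
    y,x=(140,380) if n=="top" else (130,180)
    cv2.imwrite(f"pics/{n}_f.png",cv2.resize(im[y:y+125,x:x+120],None,fx=4.5,fy=4.5,interpolation=cv2.INTER_CUBIC))
s=bot.observe();print(s["clock"],s["force"])
```

```text
40.25 [0.2330599  0.77152055 0.56621448]
```

View pics/top_f.png

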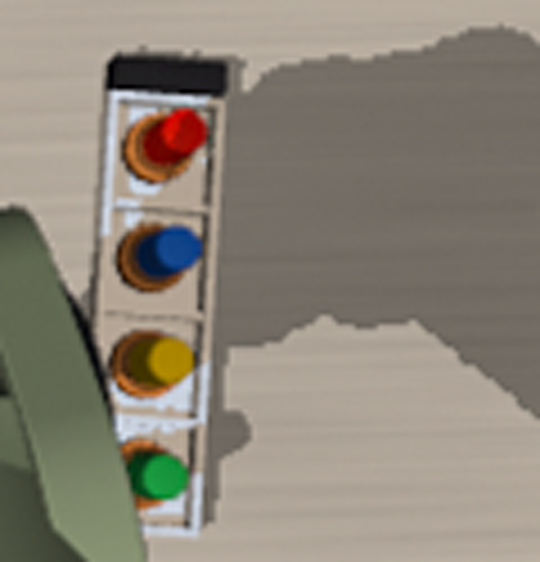

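View pics/scene_f.png

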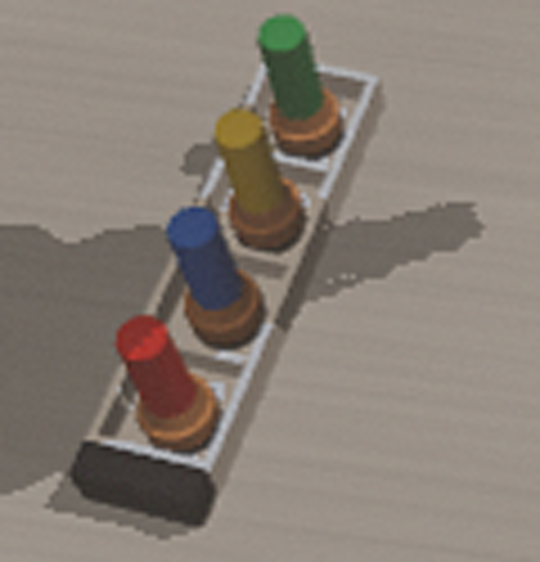

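```bash
python3 -c "
from workcell import bot
print(bot.job_done(), bot.observe()['clock'])"
```

```text
the job is handed in; nothing more can be done
the job is handed in; nothing more can be done
```

All four stamps are in the white rack in reverse order, and I handed the job in at about 40 s of the 99 s allowed. On the board the order from the black end was green, yellow, blue, red. In the rack it is now red, blue, yellow, green.

- **Final check:** the last top and scene pictures show all four standing upright, one per pocket, with the gripper open and clear. In the top picture the arm hides the left edge of the green stamp's pocket; the scene picture shows it in full.
- **Forces:** the readings I saw stayed under about 2 N, and nothing tipped on the way.
- **Position estimates:** the top and wrist cameras agreed to within about 3 mm. One early wrist reading was about 10 mm off because the arm was still moving, so I retook it after it settled.
- **Tool tilt:** the tool's tilt crept up to about 4° over the job because I could not command it back. It changed little between grasp and release of each stamp, and they stand upright.

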